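# Measure off a shelf cross-bar with the tape and lock it

## Task

Stand the tape measure on the white shelf bar with its end hook caught over the bar's free end, draw the case back along the bar until the front of the case is at the red cut line, then press the red lock down so that the tape keeps that length. Leave it standing upright on the bar, in line with the bar, hook still snug on the end and locked, and do not disturb the other things on the bench.

Things in the scene. Friction and masses are not known exactly. Their poses are not given: they have to be found in the camera images.
- tape: Tape measure, loose, about 0.5 kg: grey case, black rubber sole, 74 mm long (x), 38 mm thick (y), 66 mm high, flat parallel sides to grip across the 38 mm, full from 10 to 50 mm above the sole. Stands on the carton at the start. Origin: centre of its underside; z up; +x: the front, where the blade comes out. When let go on a flat surface, the sole's grip holds it against the blade's spring.
- case_front (a point): Middle of the lower front edge of the tape's case (37 mm ahead of the origin, at sole level): the point to bring to the red line. Axes as the tape's.
- hook_lip (a point): Steel hook at the end of the 19 mm wide yellow blade, which leaves the case front just above the sole. This point: middle of the lower edge of the lip's inner face (facing the case; it bears on the edge hooked), 9 mm below sole level; 3 mm ahead of the case front with the blade home. Lip 20 mm wide, 2.5 mm thick; it overhangs the carton's edge at the start.
- blade (a joint): How far the blade is drawn out, m: 0 home, at most 0.31. A spring pulls it home with 1.2 N (home) to 1.7 N (drawn out).
- lock (a joint): Red thumb lock on top of the case near the front: 0 free. Pressed straight down with 4 to 7 N it slides 7 mm to its stop, braking the blade over the last 3 mm, and stays down by itself (0.007 m: fully locked).
- lock_top (a point): Middle of the lock's flat top (18 x 20 mm), 19 mm ahead of the tape's origin and 77 mm above the sole when free, 70 mm when locked; it is the highest part of the tape. Moves with the lock.
- bar: White steel box-section shelf cross-bar, 400 x 90 mm, 40 mm high, fixed to the bench by a dark strap (with two studs and nuts, up to 70 mm above the bench) at 185 mm from the middle on its -x end. Origin: centre of its underside on the bench; x runs along the bar towards the free end, z up. Open hollow ends, wall 4 mm.
- bar_end (a point): Middle of the top edge of the bar's free end, where the hook goes: 200 mm from the bar's origin along its x, 40 mm above the bench. Axes as the bar's: x points out of the end.
- cut_line: Red line, 4 mm wide, drawn across the bar's top, 150 to 250 mm from the free end. Origin: its middle, on the bar's top face; axes as the bar's.
- carton: Flat brown carton, 125 x 120 mm, 45 mm high, heavy, fixed. Origin: centre of its underside. The tape stands on it, hook over its +x edge.
- wrench: Steel wrench lying on the bench beyond the bar, 170 mm long along its x. Not part of the job. Origin: centre of its underside.
- marker: White and red paint marker lying on the bench beyond the bar, 122 mm long along its x, 16 mm thick. Not part of the job.
- bolt_box: Open white box of bolts, 110 x 80 mm, 50 mm high, on the near side. Not part of the job. Origin: centre of its underside.
Not all that is in view belongs to the job. What is shaped like the tape but pink is not meant.

How it is judged:
By the outcome, as a careful person would: the job done as asked, in the order asked, and still so for the second after the job is handed in, with the robot touching nothing.
It also fails if it takes over 45 s, if anything falls off the work surface, if the arm or the gripper's body presses on something with over 40 N, if the wrist force passes 120 N, or if a joint passes its speed limit or range.

## Robot

A 6-joint arm with a two-finger parallel gripper is mounted at the origin on the work surface. World frame = base frame: x ahead of the robot, y to its left, z up, the work surface at z = 0. Lengths are in mm, angles in rad, forces in N, time in s.
With the tool pointing down it reaches from about 275 to 1000 mm from the base axis. Payload 8.4 kg.
Tool frame: the origin (TCP) lies at the centre of the arm's flange, where the gripper is bolted on; the fingertips stand 173 mm ahead of it and the grasp point (between the pads) lies 155 mm ahead of it (r.nose_length is the distance from the TCP to the fingertips, in mm); z points along the fingers, y is the direction in which the jaws open and shut (so a half turn about z gives the same grasp; the last joint's range is limited). The gripper opens to 85 mm and grips with 20 to 120 N. Pads are 22 mm wide; open, the fingers measure 114 mm over their backs; the gripper's body (76 mm by 85 mm) begins 54 mm behind the grasp point. The pads swing forward as they close: fully open they stand 13 mm farther back than shut.
Start: joints at [1.1, 0.353, 1.633, -0, 1.155, -0.002], TCP at [282.385, 557.574, 404.681] pointing down, gripper open.
Joint ranges: [-2.63, 2.63], [-0.92, 2.1], [0.06, 2.66], [-1.3, 4.44], [0, 2.69], [-3.02, 3.02]. Speed limits (rad/s): [2.22, 2.22, 2.79, 3.14, 3.14, 3.14].

## Interface

Orientations are given as [roll, pitch, yaw] about the fixed x, y, z axes, in that order (R = Rz(yaw) Ry(pitch) Rx(roll)).
In Python, from rig import r, grab_frame, workorder gives the robot as it stands.
- The arm moves only by the tool carry_out, never from a script. Its argument "steps" is a list that holds one entry, the list of rows, each a list of 5 numbers: the opening in per cent of the stroke, from 0 (shut) to 100 (fully open), then the shift along the tool's x, y, z in m, then the turn about the tool's z in degrees. In form: [[[jaw, x, y, z, spin], ...]]. A call has 1 to 8 rows; each row is the pose to reach, as a shift and turn from the pose measured when the call began, along the tool's axes at that moment; what a row does not reach only later rows make up. A row lasts 1/10 s, in which the tool goes at most 50 mm and 8.59 degrees, less where a joint would pass 70% of its speed; a pose out of reach is approached as far as the arm can. A call with a gripper value outside its range is refused whole. The fingers move at their own pace and stop on an object; "squeeze" is the grip in N (left out, the last holds). Time passes only in rows, so rows that repeat a pose let the fingers close. It gives the time, the measured TCP pose, the force and the opening at its end, in the units of the state.
- r.sense(): the state, without advancing time (a new reading comes with each control period).
- grab_frame(name): name is "scene" or "top" or "wrist"; returns a dict with "image" (400x640x3 uint8, red, green, blue), "intrinsics" (3x3 intrinsics, pixels), "eye" and "rotation" of the camera in the world; the wrist camera has in their place "T_tool_cam" (4x4, takes a point from camera to tool coordinates, whose origin is the TCP and whose axes are the flange's). Camera axes: x right, y up, looking along -z (the intrinsics and any distortion apply to the point x, -y, -z); pixel columns grow to the right and rows downward; lengths in mm; the calibration is good to about 2 mm. A picture is of the moment at which its call begins: read the wrist's pose just before it. There is no depth.
- workorder.sign_off(): hands the job in, once; it reports no verdict.
The state is a dict: "clock": time; "qpos": joint angles; "qvel": joint speeds; "joint_efforts": joint torques, N m; "eef_pos": TCP position; "tcp_rot": TCP orientation; "contact_force": force on the tool from outside, world axes, zero at the start; "wrist_torque": the same for the moment, N m; "opening": opening from 0.0 (shut) to 1.0 (fully open).
Only numpy, scipy, OpenCV 4.12 (cv2) and the standard library are available. Lean on these libraries where they do the work, as an engineer would, in place of code of your own. Each camera call takes 0.05 s, during which the arm holds its last target.

## Working session

There is one attempt and no reset: what is moved stays moved. The work goes in short steps, Python scripts to look and compute and a tool call to move; the robot and the scene stay as the last step left them, time stands still between calls to the robot, and variables do not carry over. Pictures are saved under pics/ and viewed, and the job is handed in when it is done.

Besides the shell and the picture viewer there is one more tool, called after "Emit:" in YAML: its name, and indented under it one key for each argument. carry_out: Moves the arm, as the interface text tells. Its arguments: {"type":"object","properties":{"steps":{"type":"array","items":{"type":"array","items":{"type":"array","items":{"type":"number"}}}},"squeeze":{"type":"number"}},"required":["steps"]}

```bash
ls; mkdir -p pics
python3 - <<'E'
from rig import r, grab_frame, workorder
import cv2
s=r.sense(); print(s)
for n in ["scene","top","wrist"]:
    f=grab_frame(n); cv2.imwrite(f"pics/{n}0.png",f["image"][:,:,::-1])
    print(n,{k:v for k,v in f.items() if k!="image"})
E
```

```text
pics
{'clock': 0.0, 'qpos': array([ 1.09957472e+00,  3.53669522e-01,  1.63414571e+00,  1.39780453e-05,
        1.15522782e+00, -2.41419655e-03]), 'qvel': array([-0.00111061, -0.00103526,  0.00113756, -0.00086004,  0.00037117,
       -0.00037296]), 'joint_efforts': array([ 2.15900756e-03, -6.05248404e+01, -3.42063475e+01,  1.02521249e-04,
        9.23588901e-03, -4.33168748e-05]), 'eef_pos': array([282.2850857 , 557.34826988, 403.9432155 ]), 'tcp_rot': array([-3.14014230e+00, -1.62816192e-05,  2.67277958e+00]), 'contact_force': array([-0.28349805,  0.0685859 , -0.02854649]), 'wrist_torque': array([-0.01394491, -0.02229142, -0.02054048]), 'opening': 0.99979533209121}
scene {'intrinsics': array([[504.83439261,   0.        , 321.74432465],
       [  0.        , 504.83439261, 198.5832216 ],
       [  0.        ,   0.        ,   1.        ]]), 'eye': array([1256.03179242,   84.33264384,  940.80155682]), 'rotation': array([ 0.74100515, -0.0147256 ,  1.74937148])}
top {'intrinsics': array([[436.87986835,   0.        , 328.13224761],
       [  0.        , 436.87986835, 196.8758741 ],
       [  0.        ,   0.        ,   1.        ]]), 'eye': array([ 309.53944337,  -37.97408204, 1172.14361351]), 'rotation': array([ 0.19203005, -0.00309801, -1.55192622])}
wrist {'intrinsics': array([[308.76457839,   0.        , 322.99962513],
       [  0.        , 308.76457839, 205.40118943],
       [  0.        ,   0.        ,   1.        ]]), 'T_tool_cam': array([[-6.49546725e-04,  9.60357875e-01,  2.78769312e-01,
         7.08608407e+01],
       [ 9.99999278e-01,  9.05529386e-04, -7.89491569e-04,
        -4.65934812e-01],
       [-1.01062825e-03,  2.78768598e-01, -9.60357771e-01,
         3.18443588e+01],
       [ 0.00000000e+00,  0.00000000e+00,  0.00000000e+00,
         1.00000000e+00]])}
```

View pics/scene0.png

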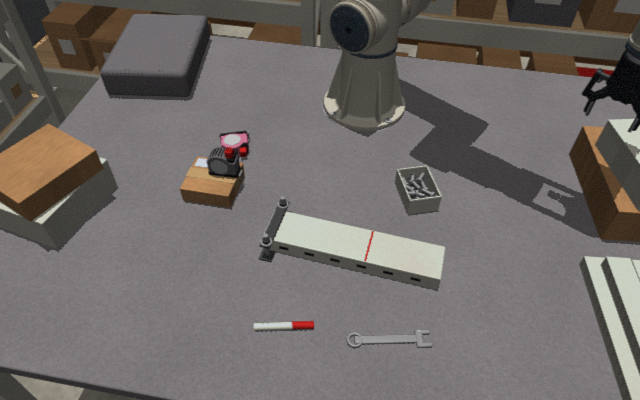

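View pics/top0.png

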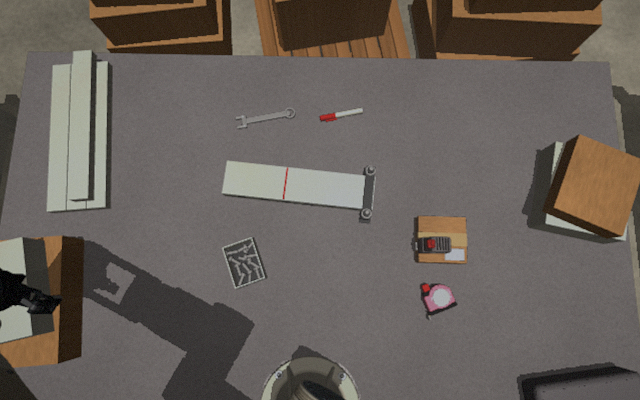

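View pics/wrist0.png

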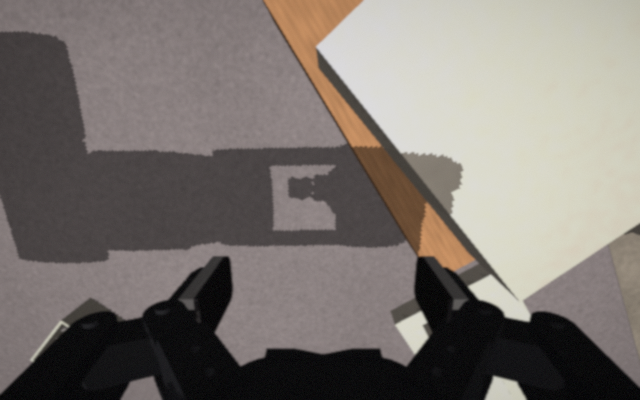

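The top view shows the bar at about (222-370, 160-210) with its free end at left and the red line near x=285. The tape is on the carton at about (433, 244), its front towards image left (+y). Next I'll zoom in and measure.

```bash
cat > h.py <<'E'
import numpy as np, cv2
from scipy.spatial.transform import Rotation as Ro
from rig import r, grab_frame, workorder
def cam(name):
    s=r.sense(); f=grab_frame(name)
    if name=="wrist":
        T=np.eye(4); T[:3,:3]=Ro.from_euler('xyz',s['tcp_rot']).as_matrix(); T[:3,3]=s['eef_pos']
        W=T@np.array(f['T_tool_cam']); R=W[:3,:3]; e=W[:3,3]
    else:
        R=Ro.from_euler('xyz',f['rotation']).as_matrix(); e=np.array(f['eye'])
    return f['image'],np.array(f['intrinsics']),R,e
def ray(c,uv):
    _,K,R,e=c
    u,v=uv; d=np.array([(u-K[0,2])/K[0,0],-(v-K[1,2])/K[1,1],-1.]); return e,R@d
def onz(c,uv,z):
    e,d=ray(c,uv); return e+d*(z-e[2])/d[2]
def proj(c,P):
    _,K,R,e=c; p=R.T@(np.array(P)-e); return K[0,0]*p[0]/-p[2]+K[0,2], -K[1,1]*p[1]/-p[2]+K[1,2]
def crop(c,x0,y0,x1,y1,k,fn):
    im=c[0][y0:y1,x0:x1,::-1]; cv2.imwrite(fn,cv2.resize(im,None,fx=k,fy=k,interpolation=cv2.INTER_CUBIC))
E
python3 - <<'E'
from h import *
t=cam("top"); s=cam("scene")
crop(t,210,140,390,240,4,"pics/t_bar.png"); crop(t,390,200,490,330,5,"pics/t_tape.png")
crop(s,250,185,450,295,4,"pics/s_bar.png"); crop(s,170,120,260,215,6,"pics/s_tape.png")
hsv=cv2.cvtColor(t[0],cv2.COLOR_RGB2HSV)
# bar white mask
m=((hsv[...,1]<40)&(hsv[...,2]>150)).astype(np.uint8); m[:, :200]=0;m[:,400:]=0;m[:140]=0;m[225:]=0
n,l,st,ce=cv2.connectedComponentsWithStats(m); print(st[1:][st[1:,4]>50])
b=(((hsv[...,0]<8)|(hsv[...,0]>172))&(hsv[...,1]>120)).astype(np.uint8); b[:150]=0;b[230:]=0;b[:,:250]=0;b[:,320:]=0
ys,xs=np.nonzero(b); print(len(xs))
vx=cv2.fitLine(np.c_[xs,ys].astype(np.float32),cv2.DIST_L2,0,.01,.01).ravel(); print(vx, ys.min(),ys.max())
for y in (ys.min(),ys.max()+0.):
    x=vx[2]+(y-vx[3])*vx[0]/vx[1]; print("line",x,y,onz(t,(x,y),40))
E
```

```text
[[ 222  161   65   38 1963]
 [ 284  167   81   41 2540]]
31
[ 1.3360244e-01 -9.9103498e-01  2.8487097e+02  1.8300000e+02] 168 198
line 286.89313702856265 168 [606.1707115  74.3901135  40.       ]
line 282.84880633081235 198.0 [524.33942343  82.04152405  40.        ]
```

View pics/t_bar.png

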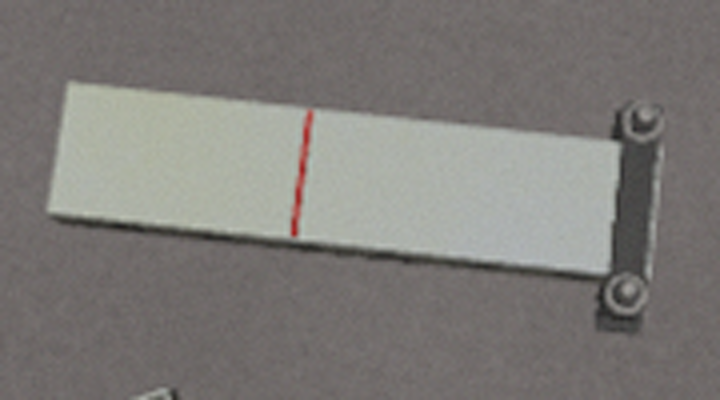

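View pics/t_tape.png

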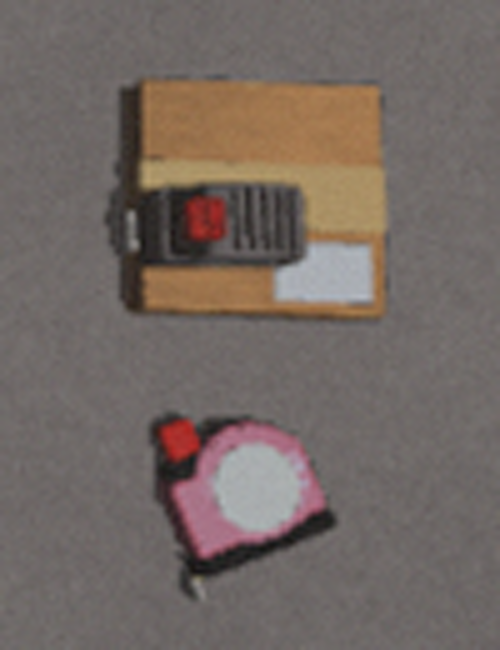

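View pics/s_tape.png

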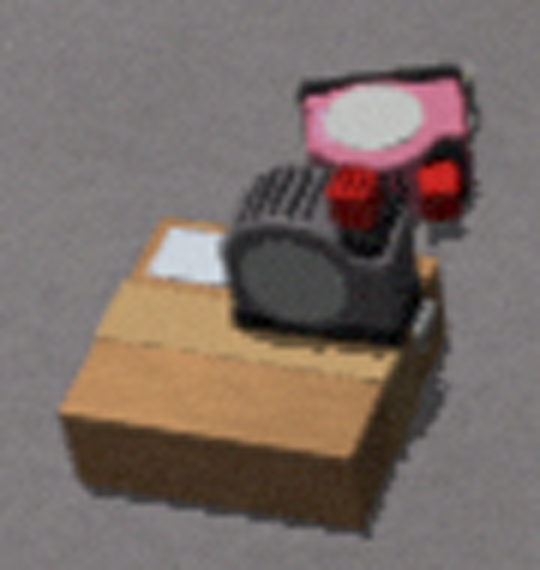

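View pics/s_bar.png

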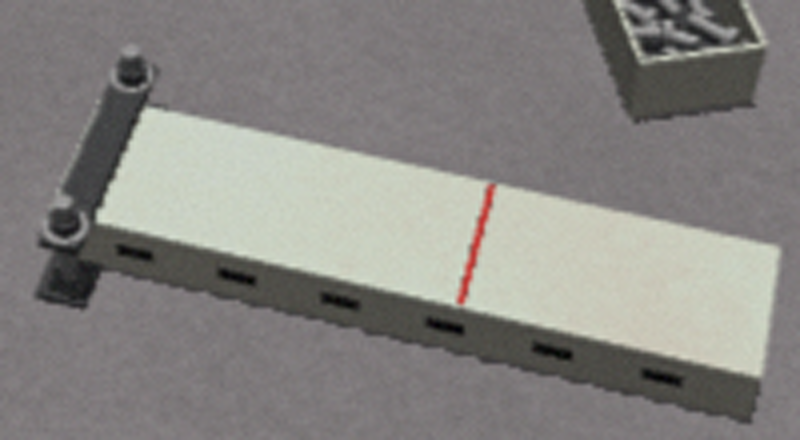

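Run:
```python
from h import *
t=cam("top"); s=cam("scene")
def g(c,p,o,k,z):
    uv=((p[0]+.5)/k-.5+o[0],(p[1]+.5)/k-.5+o[1]); return onz(c,uv,z).round(1)
for p in [(67,82),(48,214),(622,140),(608,274),(312,110),(294,236)]: print("bar t",p,g(t,p,(210,140),4,40))
for p in [(781,247),(758,378),(494,184),(461,303),(148,106),(96,222)]: print("bar s",p,g(s,p,(250,185),4,40))
for p in [(206,219)]: print("lock t",g(t,p,(390,200),5,122))
for p in [(355,186)]: print("lock s",g(s,p,(170,120),6,122))
for p in [(142,80),(142,312),(380,85),(385,318)]: print("carton t",g(t,p,(390,200),5,45))
for p in [(132,229)]: print("hook t",g(t,p,(390,200),5,45))
for p in [(141,187),(146,262),(300,187),(303,258)]: print("tape top t",g(t,p,(390,200),5,100))
```

```text
bar t (67, 82) [624.8 237.4  40. ]
bar t (48, 214) [534.3 244.2  40. ]
bar t (622, 140) [ 592.1 -134.8   40. ]
bar t (608, 274) [ 501.3 -125.9   40. ]
bar t (312, 110) [608.6  72.5  40. ]
bar t (294, 236) [522.7  81.2  40. ]
bar s (781, 247) [532.5 247.   40. ]
bar s (758, 378) [622.7 236.3  40. ]
bar s (494, 184) [517.9  84.2  40. ]
bar s (461, 303) [604.1  75.6  40. ]
bar s (148, 106) [ 497.9 -123.3   40. ]
bar s (96, 222) [ 587.6 -132.7   40. ]
lock t [ 404.8 -286.   122. ]
lock s [ 405.6 -283.6  122. ]
carton t [ 483.5 -272.6   45. ]
carton t [ 363.6 -270.2   45. ]
carton t [ 483.3 -396.8   45. ]
carton t [ 363.  -394.4   45. ]
hook t [ 405.9 -265.9   45. ]
tape top t [ 421.9 -259.6  100. ]
tape top t [ 385.2 -261.3  100. ]
tape top t [ 423.4 -337.8  100. ]
tape top t [ 388.6 -338.1  100. ]
```

```bash
cat >> h.py <<'E'
def go(tgt,yaw_deg):
    s=r.sense(); R=Ro.from_euler('xyz',s['tcp_rot']).as_matrix()
    d=R.T@(np.array(tgt,float)-s['eef_pos'])/1000
    y=np.degrees(np.arctan2(R[1,0],R[0,0])); sp=-((yaw_deg-y+180)%360-180)
    print("pos",s['eef_pos'].round(1),"yaw %.2f"%y,"t %.2f"%s['clock'],"F",s['contact_force'].round(2),"open %.3f"%s['opening'],"tilt",np.degrees(s['tcp_rot']).round(2))
    print("shift",d.round(4),"spin %.2f"%sp)
E
python3 -c "
from h import *
go([405,-330,330],91)"
```

```text
pos [282.3 557.5 404.5] yaw 153.14 t 0.35 F [ 0.05 -0.28  0.13] open 0.999 tilt [-179.98   -0.    153.14]
shift [-0.5104 -0.7364  0.0747] spin 62.14
```

Emit:
carry_out:
  steps:
    - [[100,-0.25,-0.36,0,30],[100,-0.25,-0.36,0,30],[100,-0.25,-0.36,0,30],[100,-0.25,-0.36,0,30],[100,-0.51,-0.736,0.03,62],[100,-0.51,-0.736,0.03,62],[100,-0.51,-0.736,0.03,62],[100,-0.51,-0.736,0.03,62]]

```text
clock: 1.15
eef_pos: [336.9, 159.8, 396.3]
tcp_rot: [3.141, -0.0, 1.586]
contact_force: [1.7, -0.1, 0.1]
opening: 0.996
```

```bash
python3 -c "
from h import *
go([405,-330,330],91)"
```

```text
pos [336.9 159.8 396.3] yaw 90.85 t 1.15 F [ 1.74 -0.12  0.07] open 0.996 tilt [179.95  -0.    90.85]
shift [-0.4907  0.0608  0.0663] spin -0.15
```

Emit:
carry_out:
  steps:
    - [[100,-0.49,0.061,0.066,0],[100,-0.49,0.061,0.066,0],[100,-0.49,0.061,0.066,0],[100,-0.49,0.061,0.066,0],[100,-0.49,0.061,0.066,0],[100,-0.49,0.061,0.066,0],[100,-0.49,0.061,0.066,0],[100,-0.49,0.061,0.066,0]]

```text
clock: 1.95
eef_pos: [391.4, -233.6, 343.4]
tcp_rot: [3.14, 0.0, 1.585]
contact_force: [1.2, 1.7, 0.6]
opening: 1.005
```

Emit:
carry_out:
  steps:
    - [[100,-0.12,0.015,0.015,0],[100,-0.12,0.015,0.015,0],[100,-0.12,0.015,0.015,0],[100,-0.12,0.015,0.015,0]]

```text
clock: 2.35
eef_pos: [408.2, -356.4, 328.0]
tcp_rot: [3.14, 0.001, 1.582]
contact_force: [-0.5, 0.5, -0.1]
opening: 1.002
```

```bash
python3 -c "
from h import *
go([405,-330,330],91)
w=cam('wrist'); cv2.imwrite('pics/w1.png',w[0][:,:,::-1])
print(proj(w,[405,-304,122]),proj(w,[405,-264,45]))"
```

```text
pos [ 408.2 -356.4  328. ] yaw 90.65 t 2.35 F [-0.45  0.48 -0.1 ] open 1.002 tilt [1.7988e+02 7.0000e-02 9.0650e+01]
shift [ 0.0264 -0.0029 -0.0021] spin -0.35
(np.float64(317.93245811290916), np.float64(149.20233046957753)) (np.float64(319.55990978171116), np.float64(85.51817980096924))
```

View pics/w1.png

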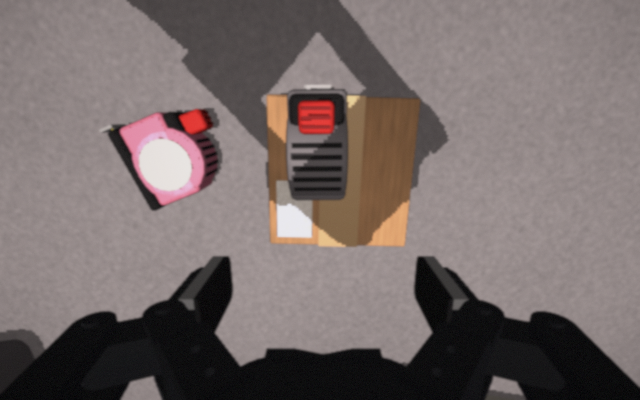

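Run:
```python
from h import *
w=cam('wrist'); crop(w,250,70,390,220,5,"pics/w1c.png")
hsv=cv2.cvtColor(w[0],cv2.COLOR_RGB2HSV)
m=(((hsv[...,0]<8)|(hsv[...,0]>172))&(hsv[...,1]>170)).astype(np.uint8); m[:,:260]=0;m[:,380:]=0
n,l,st,ce=cv2.connectedComponentsWithStats(m); i=1+st[1:,4].argmax(); print(st[i],ce[i],onz(w,ce[i],122))
```

```text
[ 299  104   37   34 1141] [317.08413672 120.17616126] [ 403.89736187 -286.35330654  122.        ]
```

View pics/w1c.png

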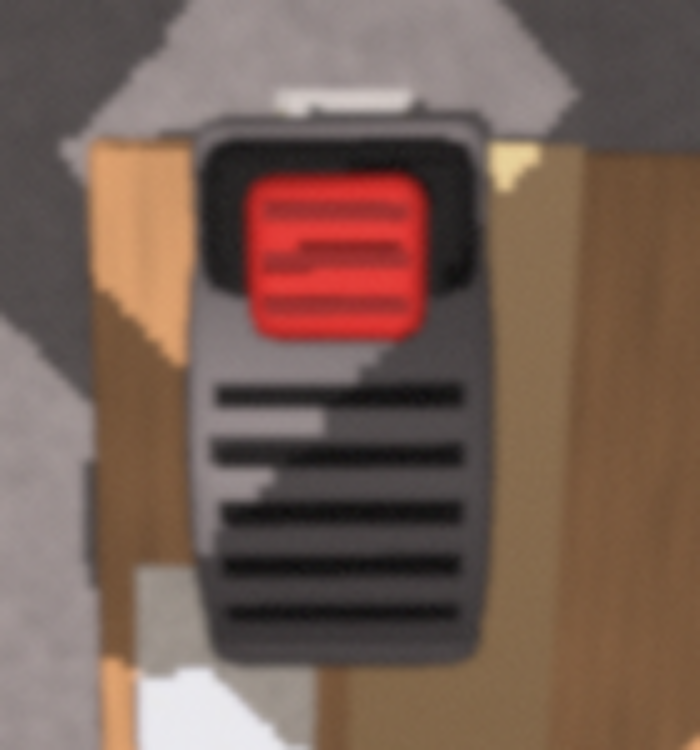

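```bash
python3 -c "
from h import *
go([404.3,-305,234],90.8)"
```

```text
pos [ 407.7 -353.4  328.1] yaw 90.74 t 2.45 F [ 0.58  0.02 -0.38] open 1.001 tilt [ 1.7995e+02 -4.0000e-02  9.0740e+01]
shift [ 0.0484 -0.0029  0.0941] spin -0.06
```

Emit:
carry_out:
  steps:
    - [[100,0.048,-0.003,0,0],[100,0.048,-0.003,0,0],[100,0.048,-0.003,0.01,0],[100,0.048,-0.003,0.02,0]]

```text
clock: 2.85
eef_pos: [404.4, -305.1, 308.0]
tcp_rot: [3.139, 0.0, 1.585]
contact_force: [0.2, 0.2, 0.9]
opening: 0.999
```

```bash
python3 -c "
from h import *
w=cam('wrist'); cv2.imwrite('pics/w2.png',w[0][:,:,::-1])
hsv=cv2.cvtColor(w[0],cv2.COLOR_RGB2HSV)
m=(((hsv[...,0]<8)|(hsv[...,0]>172))&(hsv[...,1]>170)).astype(np.uint8); m[:,:260]=0;m[:,380:]=0
n,l,st,ce=cv2.connectedComponentsWithStats(m); i=1+st[1:,4].argmax(); print(st[i],ce[i],onz(w,ce[i],122))
go([404.3,-305,234],90.8)"
```

```text
[ 303  194   38   38 1321] [321.78122634 212.57910674] [ 403.63071699 -283.2917955   122.        ]
pos [ 403.9 -305.   306.1] yaw 90.78 t 2.90 F [-1.78  1.56 -1.32] open 1.002 tilt [-1.800e+02 -7.000e-02  9.078e+01]
shift [-0.0001  0.0004  0.0721] spin -0.02
```

View pics/w2.png

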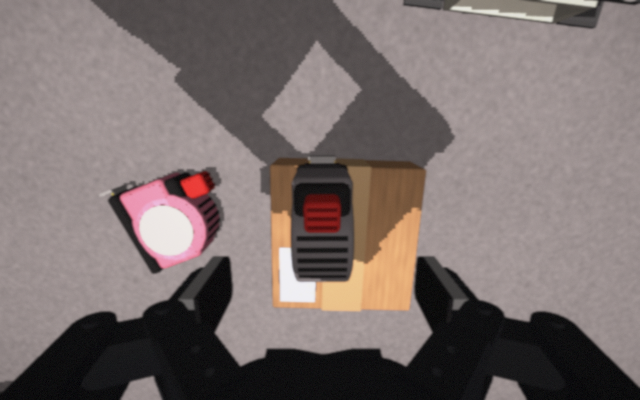

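Emit:
carry_out:
  steps:
    - [[100,0,0.0,0.03,0],[100,0,0.0,0.05,0],[100,0,0.0,0.065,0],[100,0,0.0,0.072,0],[100,0,0.0,0.072,0]]

```text
clock: 3.4
eef_pos: [403.6, -304.9, 233.0]
tcp_rot: [-3.14, -0.003, 1.584]
contact_force: [0.7, 0.4, 0.5]
opening: 0.998
```

Emit:
carry_out:
  steps:
    - [[30,0,0.0,0,0],[30,0,0,0,0],[30,0,0,0,0],[30,0,0,0,0],[30,0,0,0,0],[30,0,0,0,0]]
  squeeze: 40

```text
clock: 4.0
eef_pos: [404.1, -305.2, 233.8]
tcp_rot: [-3.141, -0.002, 1.584]
contact_force: [1.1, 1.1, 6.6]
opening: 0.439
```

Emit:
carry_out:
  steps:
    - [[0,0,0,0,0],[0,0,0,0,0],[0,0,0,-0.01,0],[0,0,0,-0.03,0],[0,0,0,-0.05,0],[0,0,0,-0.07,0],[0,0,0,-0.08,0],[0,0,0,-0.08,0]]
  squeeze: 50

```text
clock: 4.8
eef_pos: [404.2, -305.5, 315.0]
tcp_rot: [3.14, -0.0, 1.584]
contact_force: [0.3, -0.4, -6.0]
opening: 0.44
```

```bash
python3 -c "
from h import *
w=cam('wrist'); cv2.imwrite('pics/w3.png',w[0][:,:,::-1])
s=cam('scene');crop(s,150,60,290,220,4,'pics/s3.png')
go([404.3,-305,234],90.8)"
```

```text
pos [ 403.7 -305.1  313.3] yaw 90.76 t 4.90 F [-0.3   0.53 -5.97] open 0.441 tilt [-1.7995e+02 -1.1000e-01  9.0760e+01]
shift [-0.0001  0.0006  0.0793] spin -0.04
```

View pics/w3.png

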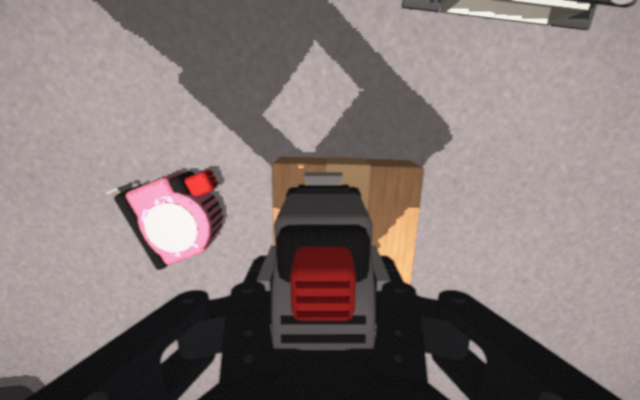

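View pics/s3.png

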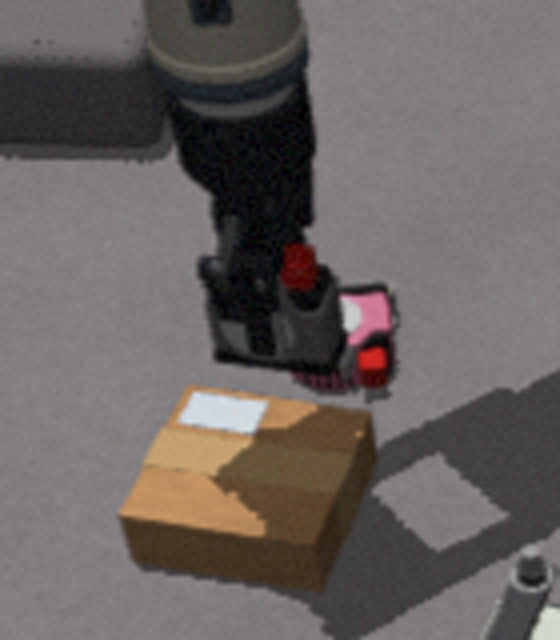

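Run:
```python
from h import *
import cv2
im=cv2.imread('pics/w3.png'); cv2.imwrite('pics/w3c.png',cv2.resize(im[165:360,260:390],None,fx=4,fy=4,interpolation=cv2.INTER_CUBIC)[:600])
f=grab_frame('wrist'); T=np.array(f['T_tool_cam']); c=(0,np.array(f['intrinsics']),T[:3,:3],T[:3,3])
hsv=cv2.cvtColor(im,cv2.COLOR_BGR2HSV)
m=(((hsv[...,0]<8)|(hsv[...,0]>172))&(hsv[...,1]>170)&(hsv[...,2]>60)).astype(np.uint8); m[:,:260]=0;m[:,380:]=0
n,l,st,ce=cv2.connectedComponentsWithStats(m); i=1+st[1:,4].argmax(); print(st[i],ce[i],onz(c,ce[i],111.8))
for uv in [(323,247),(323,320),(305,178),(341,178),(323,174)]: print(uv,onz(c,uv,111.8),onz(c,uv,188.8-2))
```

```text
[ 290  247   66   74 4470] [322.60917226 283.82841163] [ 23.48966249  -0.44553838 111.8       ]
(323, 247) [ 35.09417024  -0.32433251 111.8       ] [  2.02194957  -0.28266297 186.8       ]
(323, 320) [ 11.21930855  -0.33977713 111.8       ] [-44.24774984  -0.3125948  186.8       ]
(305, 178) [ 54.73969984  -5.04208673 111.8       ] [ 40.09516486  -9.42571363 186.8       ]
(341, 178) [ 54.73202444   4.41930416 111.8       ] [ 40.08028986   8.91054809 186.8       ]
(323, 174) [ 55.79891597  -0.31093862 111.8       ] [ 42.14793537  -0.25670551 186.8       ]
```

View pics/w3c.png

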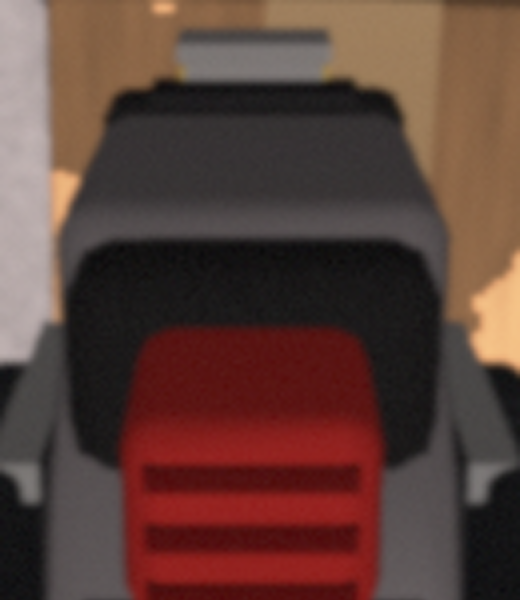

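Run:
```python
from h import *
u=np.array([np.cos(np.radians(84.85)),np.sin(np.radians(84.85))])
e=np.array([578.6,241.2]); p=e+u*(-37+5); print(p)
go([*p,312],84.85)
```

```text
[575.72756887 209.32918044]
pos [ 403.6 -305.   312.9] yaw 90.76 t 4.95 F [ 0.43 -0.52 -6.87] open 0.434 tilt [-1.7991e+02 -1.4000e-01  9.0760e+01]
shift [0.512  0.1789 0.0019] spin 5.91
```

Emit:
carry_out:
  steps:
    - [[0,0.02,0.007,-0.01,0],[0,0.055,0.019,-0.01,1],[0,0.095,0.033,-0.01,2],[0,0.135,0.047,-0.01,3],[0,0.175,0.061,-0.01,4],[0,0.215,0.075,-0.01,5],[0,0.255,0.089,-0.01,6],[0,0.29,0.101,-0.01,6]]

```text
clock: 5.75
eef_pos: [500.8, -11.7, 322.4]
tcp_rot: [-3.138, -0.002, 1.479]
contact_force: [-0.2, -0.7, -4.9]
opening: 0.435
```

Run:
```python
from h import *
go([575.7,209.3,312],84.85)
```

```text
pos [500.8 -11.7 322.4] yaw 84.75 t 5.75 F [-0.19 -0.75 -4.86] open 0.435 tilt [-1.7979e+02 -1.3000e-01  8.4750e+01]
shift [0.2269 0.0544 0.0107] spin -0.10
```

Emit:
carry_out:
  steps:
    - [[0,0.04,0.01,0,0],[0,0.08,0.019,0,0],[0,0.12,0.029,0,0],[0,0.16,0.038,0,0],[0,0.195,0.047,0,0],[0,0.22,0.053,0.005,0],[0,0.227,0.0545,0.01,0],[0,0.227,0.0545,0.01,0]]

```text
clock: 6.55
eef_pos: [575.2, 210.0, 310.5]
tcp_rot: [-3.135, -0.001, 1.481]
contact_force: [-0.9, -0.3, -5.0]
opening: 0.438
```

Run:
```python
from h import *
go([575.7,209.3,312],84.85)
w=cam('wrist'); cv2.imwrite('pics/w4.png',w[0][:,:,::-1])
go([575.7,209.3,312],84.85)
```

```text
pos [575.2 210.  310.5] yaw 84.83 t 6.55 F [-0.86 -0.3  -5.  ] open 0.438 tilt [-1.7962e+02 -5.0000e-02  8.4830e+01]
shift [-0.0007  0.0005 -0.0015] spin -0.02
pos [575.1 209.1 311. ] yaw 84.79 t 6.60 F [-0.76 -0.04 -4.83] open 0.435 tilt [-1.7962e+02 -3.0000e-02  8.4790e+01]
shift [ 0.0002  0.0006 -0.001 ] spin -0.06
```

View pics/w4.png

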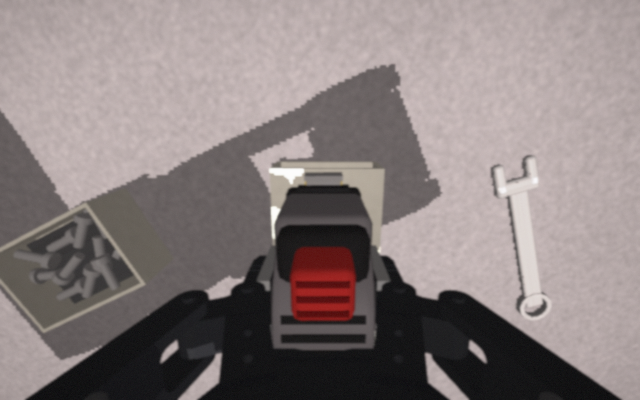

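Run:
```python
from h import *
im=cv2.imread('pics/w4.png'); cv2.imwrite('pics/w4c.png',cv2.resize(im[150:250,255:400],None,fx=5,fy=5,interpolation=cv2.INTER_CUBIC))
```

```text
(no output)
```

View pics/w4c.png

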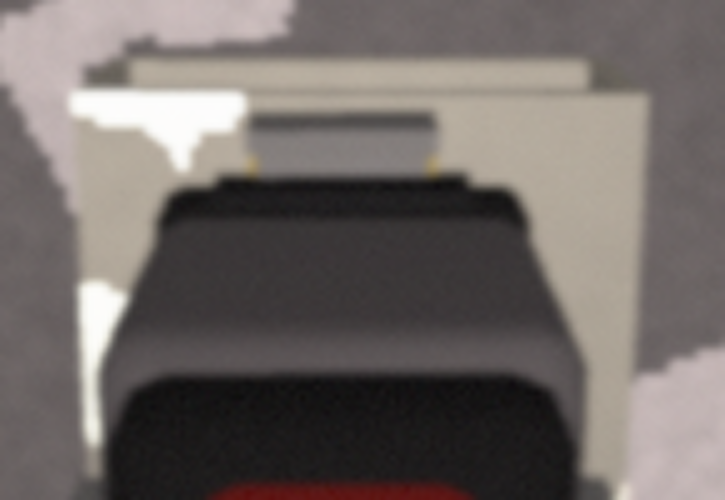

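Run:
```python
from h import *
f=grab_frame('wrist'); T=np.array(f['T_tool_cam']); c=(0,np.array(f['intrinsics']),T[:3,:3],T[:3,3])
o=lambda p:((p[0]+.5)/5-.5+255,(p[1]+.5)/5-.5+150)
for p in [(70,90),(648,93)]: print(onz(c,o(p),311-40))
for p in [(247,116),(437,116),(247,175),(437,175)]: print('hook',onz(c,o(p),186.8))
for p in [(80,300),(640,300)]: print('side',onz(c,o(p),271))
go([575.7,209.3,312],84.85)
```

```text
[ 31.88113925 -42.52375561 271.        ]
[ 31.34209271  47.52040266 271.        ]
hook [ 42.74978285  -9.85668914 186.8       ]
hook [ 42.73476996   9.40623455 186.8       ]
hook [ 36.64267518  -9.96494298 186.8       ]
hook [ 36.62691537   9.50664731 186.8       ]
side [ -2.29178027 -42.59854714 271.        ]
side [ -2.37111869  48.05855847 271.        ]
pos [575.2 208.6 311.6] yaw 84.75 t 6.65 F [-0.02 -0.45 -5.5 ] open 0.438 tilt [-1.7966e+02 -5.0000e-02  8.4750e+01]
shift [ 0.0007  0.0005 -0.0004] spin -0.10
```

Emit:
carry_out:
  steps:
    - [[0,0,0.002,0.015,0],[0,0,0.002,0.035,0],[0,0,0.002,0.055,0],[0,0,0.002,0.07,0],[0,0,0.002,0.08,0],[0,0,0.002,0.0815,0],[0,0,0.002,0.0815,0]]

```text
clock: 7.35
eef_pos: [576.8, 208.4, 230.0]
tcp_rot: [-3.136, -0.001, 1.479]
contact_force: [-0.3, -0.2, -5.7]
opening: 0.435
```

Run:
```python
from h import *
go([575.7,209.3,230],84.85)
w=cam('wrist'); crop(w,240,120,400,240,5,'pics/w5.png')
s=cam('scene'); crop(s,360,180,480,300,5,'pics/s5.png')
go([575.7,209.3,230],84.85)
```

```text
pos [576.8 208.4 230. ] yaw 84.74 t 7.35 F [-0.34 -0.17 -5.72] open 0.435 tilt [-1.7966e+02 -5.0000e-02  8.4740e+01]
shift [ 0.0008 -0.0012  0.    ] spin -0.11
pos [577.  208.6 230.6] yaw 84.75 t 7.45 F [ 0.88  0.6  -5.34] open 0.439 tilt [-1.7971e+02 -7.0000e-02  8.4750e+01]
shift [ 0.0006 -0.0014  0.0007] spin -0.10
```

View pics/w5.png

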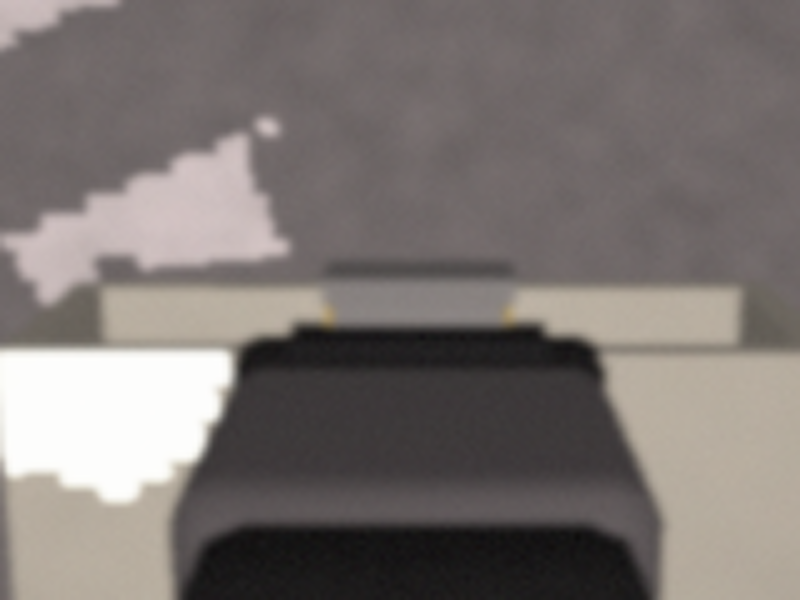

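View pics/s5.png

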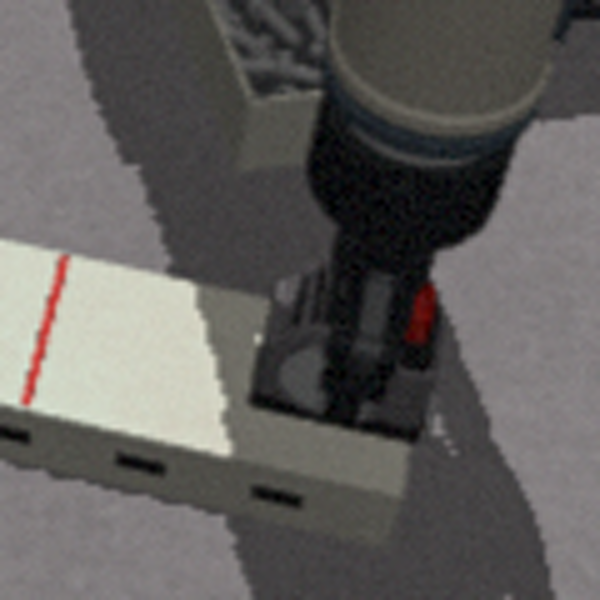

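Run:
```python
from h import *
f=grab_frame('wrist'); T=np.array(f['T_tool_cam']); c=(0,np.array(f['intrinsics']),T[:3,:3],T[:3,3])
o=lambda p:((p[0]+.5)/5-.5+240,(p[1]+.5)/5-.5+120)
for p in [(5,348),(795,350),(430,349)]: print(onz(c,o(p),190.5))
for p in [(325,268),(515,268)]: print('hook',onz(c,o(p),187))
go([575.7,209.3,230],84.85)
```

```text
[ 33.39037721 -43.63559654 190.5       ]
[ 33.10572929  39.62348824 190.5       ]
[ 33.24550756   1.13976999 190.5       ]
hook [ 42.50763227  -9.56943001 187.        ]
hook [ 42.49256206   9.72552047 187.        ]
pos [577.  208.6 230.7] yaw 84.75 t 7.50 F [-1.16  0.   -5.36] open 0.435 tilt [-1.7972e+02 -8.0000e-02  8.4750e+01]
shift [ 0.0005 -0.0013  0.0007] spin -0.10
```

Emit:
carry_out:
  steps:
    - [[0,0,0.001,0.001,0],[0,-0.008,0.001,0.001,0],[0,-0.02,0.001,0.001,0],[0,-0.035,0.001,0.001,0],[0,-0.05,0.001,0.001,0],[0,-0.06,0.001,0.001,0],[0,-0.06,0.001,0.001,0]]

```text
clock: 8.2
eef_pos: [572.2, 147.0, 229.6]
tcp_rot: [-3.136, -0.001, 1.477]
contact_force: [0.2, 1.6, -4.6]
opening: 0.44
```

Run:
```python
from h import *
go([575.7,209.3,230],84.85)
w=cam('wrist'); cv2.imwrite('pics/w6.png',w[0][:,:,::-1])
s=cam('scene'); crop(s,330,180,460,300,5,'pics/s6.png')
go([575.7,209.3,230],84.85)
```

```text
pos [572.2 147.  229.6] yaw 84.65 t 8.20 F [ 0.25  1.58 -4.64] open 0.440 tilt [-1.7967e+02 -5.0000e-02  8.4650e+01]
shift [ 0.0624 -0.0023 -0.0003] spin -0.20
pos [572.3 148.3 229.6] yaw 84.69 t 8.30 F [-0.32  0.92 -4.96] open 0.442 tilt [-1.7968e+02 -8.0000e-02  8.4690e+01]
shift [ 0.061  -0.0023 -0.0003] spin -0.16
```

View pics/w6.png

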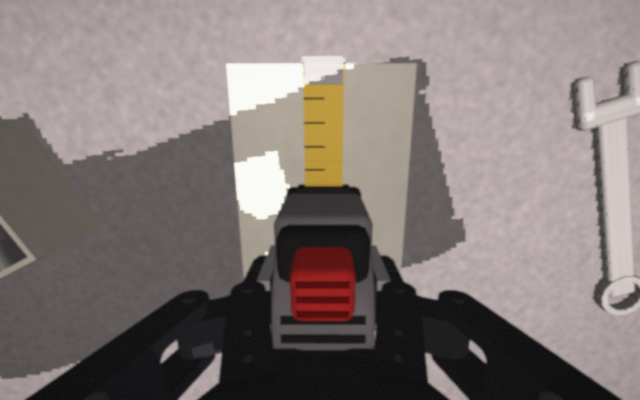

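View pics/s6.png

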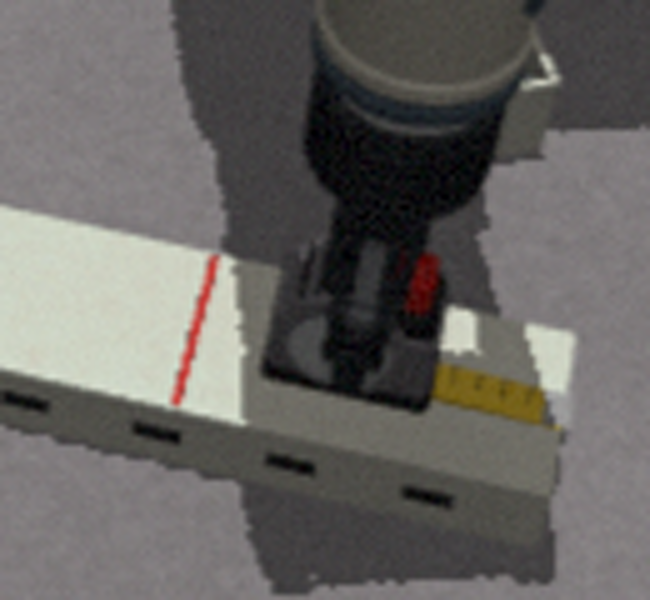

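Emit:
carry_out:
  steps:
    - [[0,-0.01,0,0,-0.25],[0,-0.025,0,0,-0.25],[0,-0.042,0,0,-0.25],[0,-0.06,0,0,-0.25],[0,-0.078,0,0,-0.25],[0,-0.09,0,0,-0.25],[0,-0.098,0,0,-0.25],[0,-0.098,0,0,-0.25]]

```text
clock: 9.1
eef_pos: [563.1, 49.6, 229.5]
tcp_rot: [-3.136, -0.001, 1.481]
contact_force: [0.4, 1.1, -5.0]
opening: 0.438
```

Emit:
carry_out:
  steps:
    - [[0,0,0,0,0]]

```text
clock: 9.2
eef_pos: [563.1, 49.7, 229.5]
tcp_rot: [-3.136, -0.001, 1.481]
contact_force: [0.5, 0.6, -5.3]
opening: 0.439
```

Run:
```python
from h import *
go([575.7,209.3,230],84.85)
w=cam('wrist'); cv2.imwrite('pics/w7.png',w[0][:,:,::-1]); crop(w,240,120,400,240,5,'pics/w7c.png')
s=cam('scene'); crop(s,300,160,460,280,5,'pics/s7.png')
t=cam('top'); crop(t,210,140,390,240,4,'pics/t7.png')
go([575.7,209.3,230],84.85)
```

```text
pos [563.1  49.7 229.5] yaw 84.85 t 9.20 F [ 0.49  0.61 -5.26] open 0.439 tilt [-1.7966e+02 -8.0000e-02  8.4850e+01]
shift [ 0.1601 -0.0018 -0.0003] spin 0.00
pos [563.2  50.1 229.4] yaw 84.90 t 9.35 F [ 0.24  1.26 -4.95] open 0.438 tilt [-1.7967e+02 -8.0000e-02  8.4900e+01]
shift [ 0.1597 -0.0017 -0.0003] spin 0.05
```

View pics/w7.png

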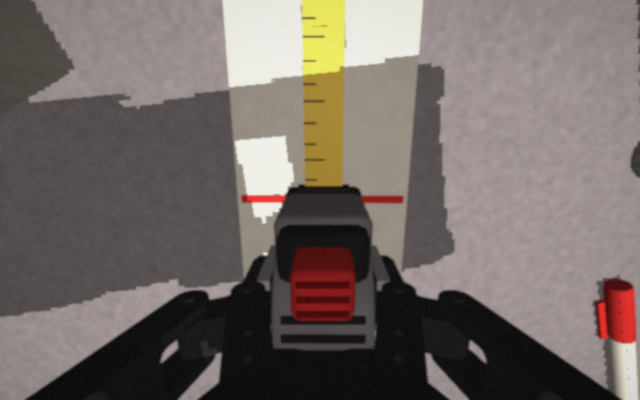

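View pics/w7c.png

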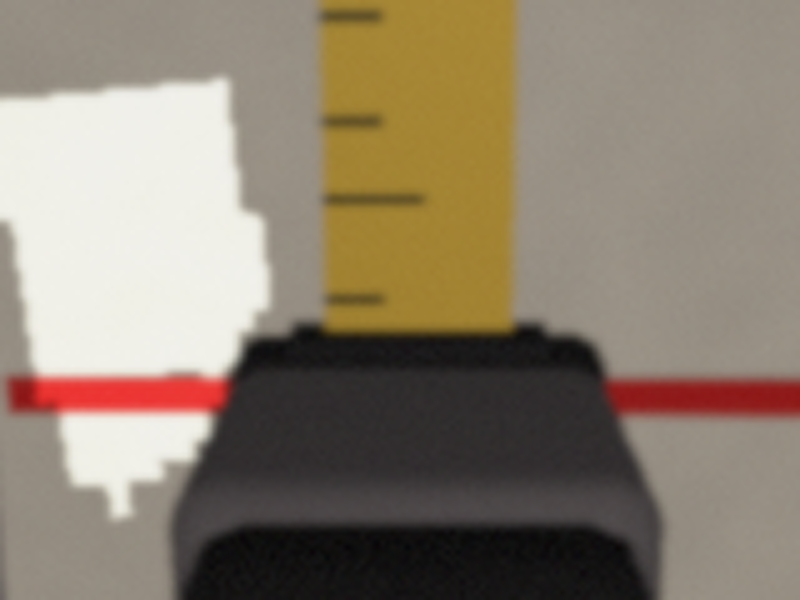

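View pics/s7.png

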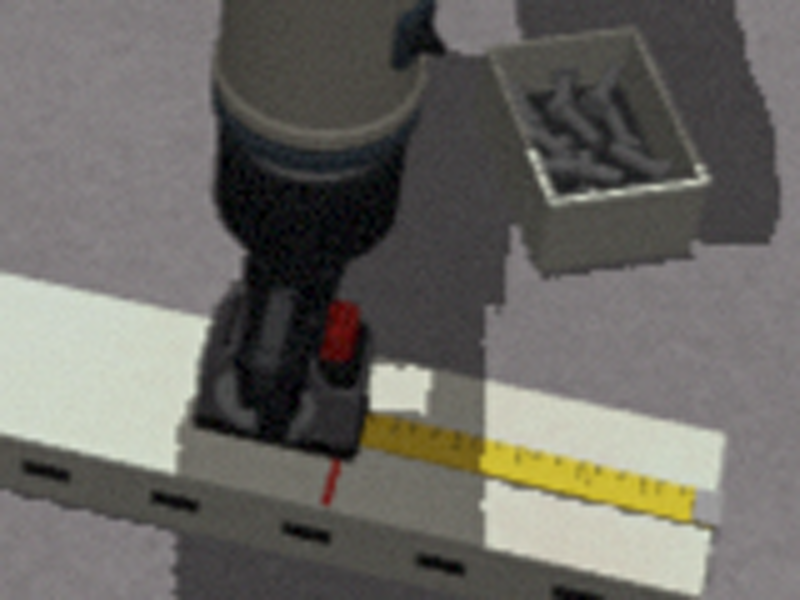

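Run:
```python
from h import *
w=cam('wrist'); f=grab_frame('wrist'); T=np.array(f['T_tool_cam']); c=(0,np.array(f['intrinsics']),T[:3,:3],T[:3,3])
o=lambda p:((p[0]+.5)/5-.5+240,(p[1]+.5)/5-.5+120)
for p in [(12,394),(220,395),(620,396),(790,397)]: print('line',onz(c,o(p),189.5))
for p in [(300,328),(540,328),(260,340),(590,340)]: print('front',onz(c,o(p),188.8),onz(c,o(p),184),onz(c,o(p),180))
# side edges of bar
hsv=cv2.cvtColor(w[0],cv2.COLOR_RGB2HSV)
m=((hsv[...,1]>150)&((hsv[...,0]<8)|(hsv[...,0]>172))).astype(np.uint8); m[225:]=0;m[:180]=0;m[:,:230]=0;m[:,420:]=0
ys,xs=np.nonzero(m); a=np.array([onz(c,(x,y),189.5)[:2] for x,y in zip(xs,ys)]); print(a.mean(0),np.polyfit(a[:,1],a[:,0],1), xs.min(),xs.max())
go([575.7,209.3,230],84.85)
```

```text
line [ 28.64338455 -42.99567372 189.5       ]
line [ 28.51558974 -21.04031242 189.5       ]
line [ 28.37053677  21.21401725 189.5       ]
line [ 28.24597945  39.18628383 189.5       ]
front [ 35.89120148 -12.38111296 188.8       ] [ 36.94400724 -12.01249654 184.        ] [ 37.82134537 -11.7053162  180.        ]
front [ 35.87097271  12.54594339 188.8       ] [ 36.9243971   12.15223945 184.        ] [ 37.80225076  11.82415282 180.        ]
front [ 34.61861951 -16.57187677 188.8       ] [ 35.71034342 -16.07509823 184.        ] [ 36.62011335 -15.66111611 180.        ]
front [ 34.59053017  17.77872415 188.8       ] [ 35.68311311  17.22499107 184.        ] [ 36.5935989   16.76354683 180.        ]
[28.03054485 -1.73992948] [-2.25077345e-03  2.80266287e+01] 242 401
pos [563.2  50.2 229.4] yaw 84.91 t 9.45 F [ 0.48  1.49 -4.95] open 0.441 tilt [-1.7967e+02 -8.0000e-02  8.4910e+01]
shift [ 0.1596 -0.0017 -0.0003] spin 0.06
```

Emit:
carry_out:
  steps:
    - [[0,-0.005,0,0,0],[0,-0.0086,0,0,0],[0,-0.0086,0,0,0],[0,-0.0086,0,0.0004,0],[0,-0.0086,0,0.0008,0],[0,-0.0086,0,0.0008,0]]

```text
clock: 10.05
eef_pos: [562.3, 41.6, 228.8]
tcp_rot: [-3.136, -0.001, 1.482]
contact_force: [-0.5, 1.2, -1.5]
opening: 0.437
```

```bash
cat > ln.py <<'E'
from h import *
s=r.sense(); w=cam('wrist'); f=grab_frame('wrist'); T=np.array(f['T_tool_cam']); c=(0,np.array(f['intrinsics']),T[:3,:3],T[:3,3])
hsv=cv2.cvtColor(w[0],cv2.COLOR_RGB2HSV)
zt=s['eef_pos'][2]-40
def med(x0,x1):
    m=((hsv[...,1]>120)&((hsv[...,0]<8)|(hsv[...,0]>172))).astype(np.uint8); m[228:]=0;m[:165]=0;m[:,:x0]=0;m[:,x1:]=0
    ys,xs=np.nonzero(m); return onz(c,(xs.mean(),ys.mean()),zt)[:2], len(xs), ys.min(),ys.max()
print(med(243,285)); print(med(365,402))
go([575.7,209.3,230],84.85)
E
python3 ln.py
```

```text
(array([ 36.75819114, -30.97026038]), 272, np.int64(180), np.int64(187))
(array([36.49200815, 30.85846541]), 258, np.int64(181), np.int64(187))
pos [562.4  41.6 228.8] yaw 84.91 t 10.15 F [-1.39  0.45 -1.18] open 0.442 tilt [-1.7967e+02 -7.0000e-02  8.4910e+01]
shift [ 0.1682 -0.0016 -0.001 ] spin 0.06
```

Emit:
carry_out:
  steps:
    - [[0,-0.0005,0,0,0],[0,-0.0005,0,0.0003,0],[0,-0.0005,0,0.0006,0],[0,-0.0005,0,0.0006,0]]

```text
clock: 10.55
eef_pos: [562.3, 41.2, 228.7]
tcp_rot: [-3.136, -0.001, 1.482]
contact_force: [-2.0, 2.6, 5.5]
opening: 0.439
```

```bash
python3 ln.py; python3 -c "
from h import *
w=cam('wrist'); crop(w,240,120,400,240,5,'pics/w8c.png')
s=cam('scene'); crop(s,300,160,460,280,5,'pics/s8.png')"
```

```text
(array([ 37.08292012, -31.05035437]), 294, np.int64(180), np.int64(186))
(array([36.76875366, 30.87423352]), 222, np.int64(181), np.int64(186))
pos [562.3  41.2 228.7] yaw 84.92 t 10.65 F [-3.18  3.16  6.2 ] open 0.435 tilt [-1.7967e+02 -8.0000e-02  8.4920e+01]
shift [ 0.1686 -0.0016 -0.001 ] spin 0.07
```

View pics/w8c.png

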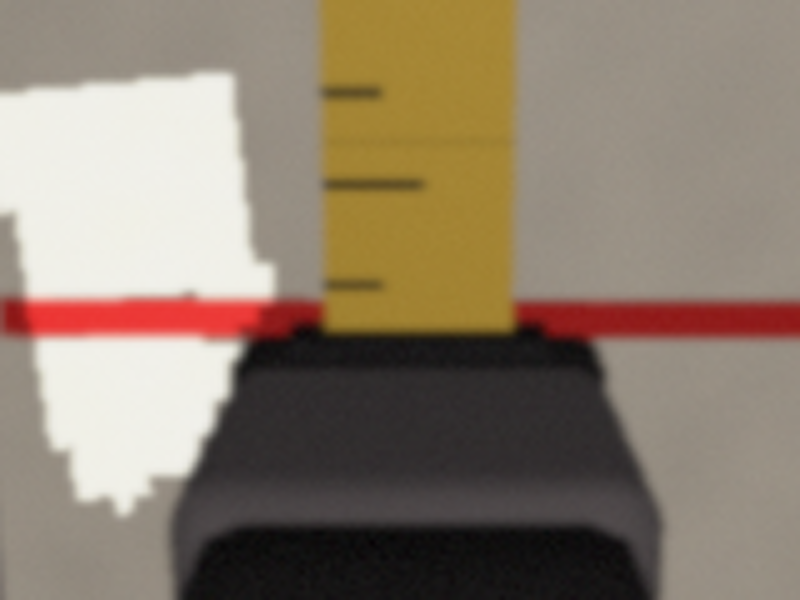

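View pics/s8.png

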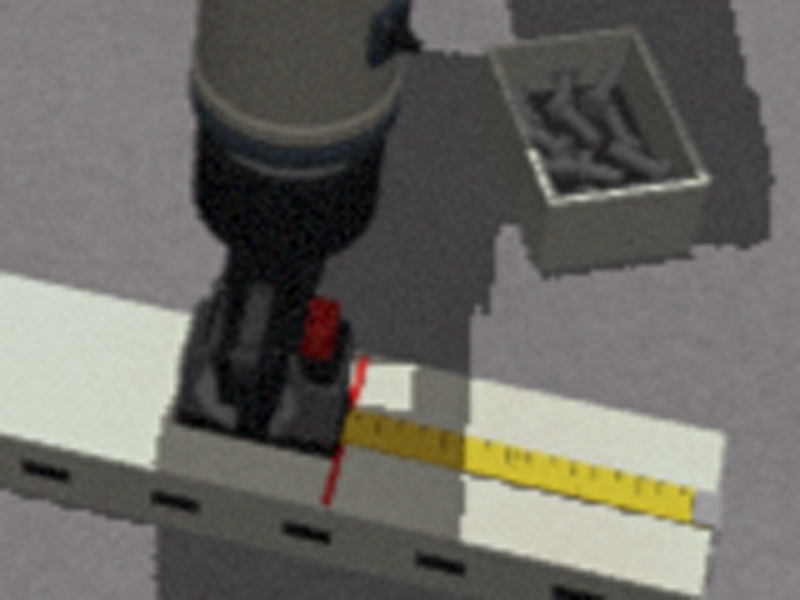

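Emit:
carry_out:
  steps:
    - [[50,0,0,0,0],[50,0,0,0,0],[70,0,0,0,0],[70,0,0,0,0],[70,0,0,0,0]]

```text
clock: 11.25
eef_pos: [562.4, 41.1, 228.7]
tcp_rot: [-3.136, -0.001, 1.482]
contact_force: [-0.2, -0.1, 0.3]
opening: 0.699
```

```bash
python3 ln.py; python3 -c "
from h import *
w=cam('wrist'); cv2.imwrite('pics/w9.png',w[0][:,:,::-1]); crop(w,240,120,400,240,5,'pics/w9c.png')"
```

```text
(array([ 37.13751542, -30.99500217]), 286, np.int64(180), np.int64(186))
(array([36.92527846, 30.52355414]), 241, np.int64(180), np.int64(186))
pos [562.3  41.2 228.7] yaw 84.91 t 11.35 F [ 0.02  0.31 -0.38] open 0.702 tilt [-1.7967e+02 -8.0000e-02  8.4910e+01]
shift [ 0.1687 -0.0016 -0.0011] spin 0.06
```

View pics/w9c.png

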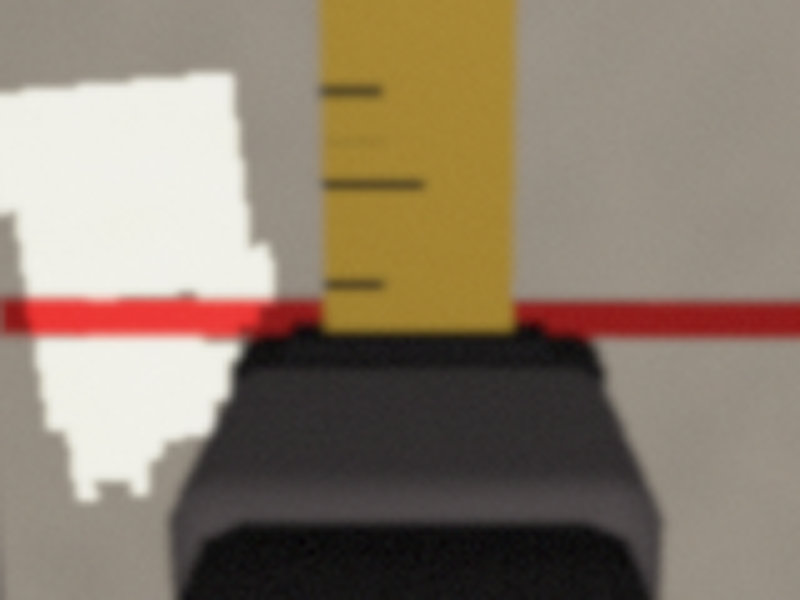

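View pics/w9.png

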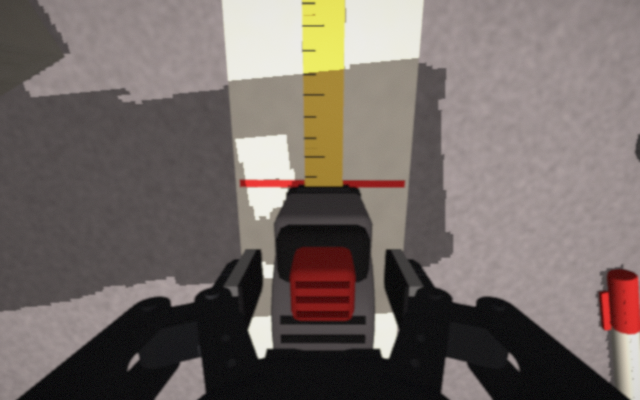

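Emit:
carry_out:
  steps:
    - [[70,0,0,-0.01,0],[70,0,0,-0.03,0],[70,0,0,-0.06,0],[70,0,0,-0.09,0],[0,0.01,0,-0.09,0],[0,0.0193,0,-0.09,0],[0,0.0193,0,-0.09,0],[0,0.0193,0,-0.09,0]]

```text
clock: 12.2
eef_pos: [564.1, 60.6, 317.7]
tcp_rot: [-3.134, -0.001, 1.483]
contact_force: [0.7, -1.5, -1.4]
opening: 0.015
```

Emit:
carry_out:
  steps:
    - [[0,0,0,0,0],[0,0,0,0,0],[0,0,0,0,0]]

```text
clock: 12.5
eef_pos: [564.0, 60.4, 317.2]
tcp_rot: [-3.133, -0.001, 1.483]
contact_force: [0.1, 0.3, 0.5]
opening: 0.001
```

```bash
python3 ln.py; python3 -c "
from h import *
print(r.nose_length)
w=cam('wrist'); cv2.imwrite('pics/w10.png',w[0][:,:,::-1])
s=cam('scene'); crop(s,300,130,460,250,5,'pics/s10.png')"
```

```text
(array([ 17.94159434, -36.55020973]), 51, np.int64(182), np.int64(185))
(array([17.83061943, 38.24514294]), 47, np.int64(182), np.int64(185))
pos [564.1  60.4 317.5] yaw 84.96 t 12.60 F [-0.04  0.25 -0.06] open 0.001 tilt [-1.7955e+02 -4.0000e-02  8.4960e+01]
shift [ 0.1493 -0.0008  0.0876] spin 0.11
173.4
```

View pics/w10.png

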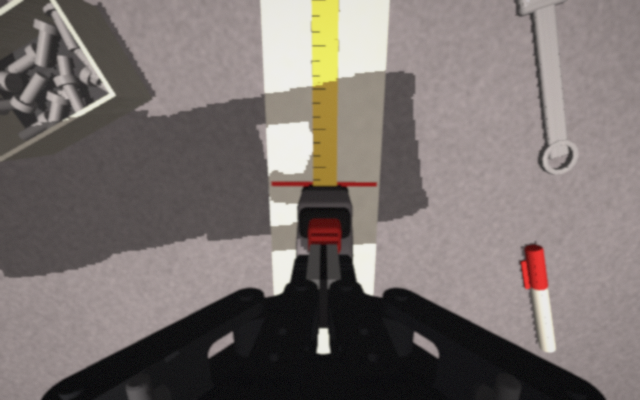

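View pics/s10.png

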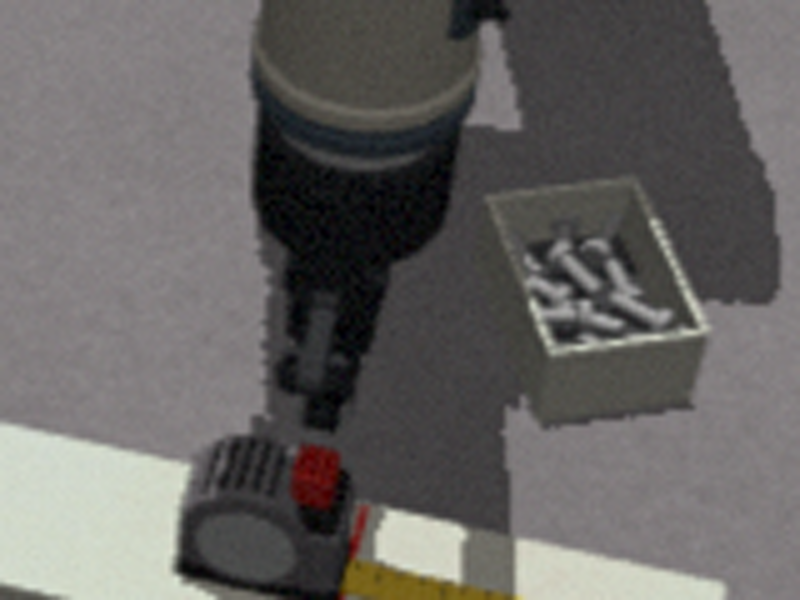

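Emit:
carry_out:
  steps:
    - [[0,0,0,0.012,0],[0,0,0,0.022,0],[0,0,0,0.025,0],[0,0,0,0.027,0],[0,0,0,0.029,0],[0,0,0,0.03,0],[0,0,0,0.03,0]]

```text
clock: 13.4
eef_pos: [564.0, 60.5, 287.7]
tcp_rot: [-3.134, -0.001, 1.483]
contact_force: [0.4, 0.9, -0.2]
opening: -0.006
```

```bash
python3 -c "
from h import *
go([564,60.4,280],84.9)
w=cam('wrist'); crop(w,250,150,400,270,5,'pics/w11.png')
s=cam('scene'); crop(s,300,130,460,250,5,'pics/s11.png')"
```

```text
pos [564.   60.5 287.7] yaw 84.96 t 13.40 F [ 0.41  0.87 -0.2 ] open -0.006 tilt [-1.7958e+02 -5.0000e-02  8.4960e+01]
shift [-0.0001  0.0001  0.0077] spin 0.06
```

View pics/w11.png

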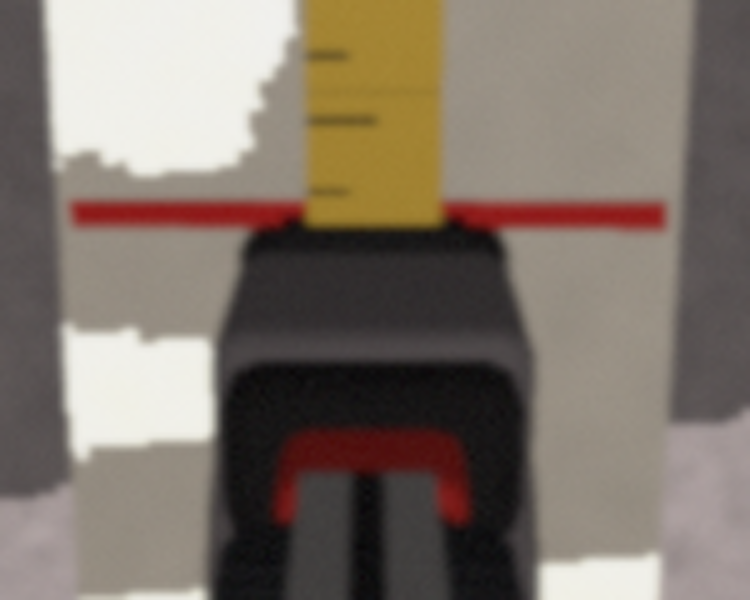

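View pics/s11.png

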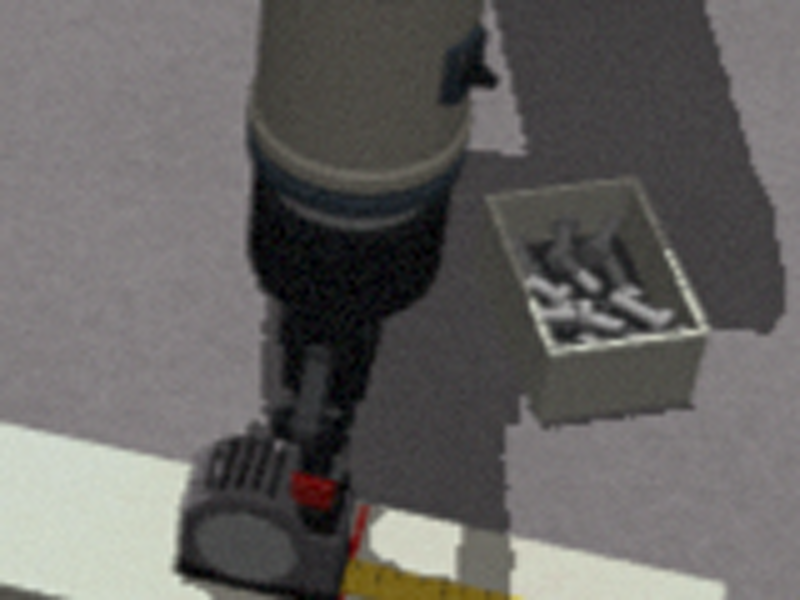

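Emit:
carry_out:
  steps:
    - [[0,0,0,0.001,0],[0,0,0,0.002,0],[0,0,0,0.003,0],[0,0,0,0.004,0],[0,0,0,0.0045,0],[0,0,0,0.0045,0]]

```text
clock: 14.1
eef_pos: [564.3, 60.6, 283.5]
tcp_rot: [-3.135, -0.001, 1.483]
contact_force: [0.2, -0.4, 4.5]
opening: 0.001
```

Emit:
carry_out:
  steps:
    - [[0,0,0,0.0005,0],[0,0,0,0.001,0],[0,0,0,0.001,0]]

```text
clock: 14.4
eef_pos: [564.4, 60.6, 283.4]
tcp_rot: [-3.136, -0.001, 1.483]
contact_force: [-3.5, -0.4, 12.6]
opening: 0.003
```

Emit:
carry_out:
  steps:
    - [[0,0,0,0.0008,0],[0,0,0,0.0008,0]]

```text
clock: 14.6
eef_pos: [564.5, 60.6, 283.4]
tcp_rot: [-3.136, -0.001, 1.483]
contact_force: [-4.1, -0.0, 12.3]
opening: -0.001
```

Emit:
carry_out:
  steps:
    - [[0,0,0,-0.002,0],[0,0,0,-0.005,0],[0,0,0,-0.02,0],[0,0,0,-0.05,0],[0,0,0,-0.09,0],[0,-0.03,0,-0.13,0],[0,-0.06,0,-0.15,0],[0,-0.06,0,-0.15,0]]

```text
clock: 15.4
eef_pos: [560.5, -1.7, 436.7]
tcp_rot: [3.141, -0.001, 1.481]
contact_force: [-0.1, 0.1, -0.2]
opening: -0.0
```

```bash
python3 -c "
from h import *
go([564,60.4,280],84.9)
w=cam('wrist'); cv2.imwrite('pics/w12.png',w[0][:,:,::-1])
w=cam('wrist'); crop(w,250,60,400,180,5,'pics/w12c.png')
s=cam('scene'); crop(s,300,170,460,290,5,'pics/s12.png'); cv2.imwrite('pics/s12f.png',s[0][:,:,::-1])
t=cam('top'); crop(t,210,140,390,240,4,'pics/t12.png')
go([564,60.4,280],84.9)"
```

```text
pos [560.5  -1.7 436.7] yaw 84.85 t 15.40 F [-0.1   0.08 -0.16] open -0.000 tilt [ 1.7998e+02 -4.0000e-02  8.4850e+01]
shift [ 0.0621 -0.0021  0.1568] spin -0.05
pos [559.6   1.1 432. ] yaw 84.96 t 15.60 F [0.06 0.17 0.36] open -0.005 tilt [-1.7958e+02 -9.0000e-02  8.4960e+01]
shift [0.0592 0.0002 0.1521] spin 0.06
```

View pics/w12.png

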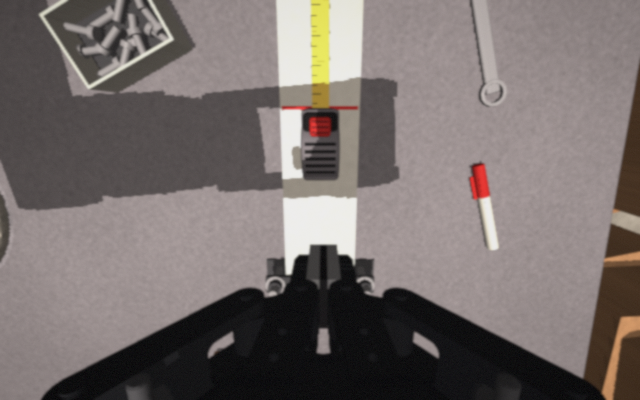

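View pics/s12.png

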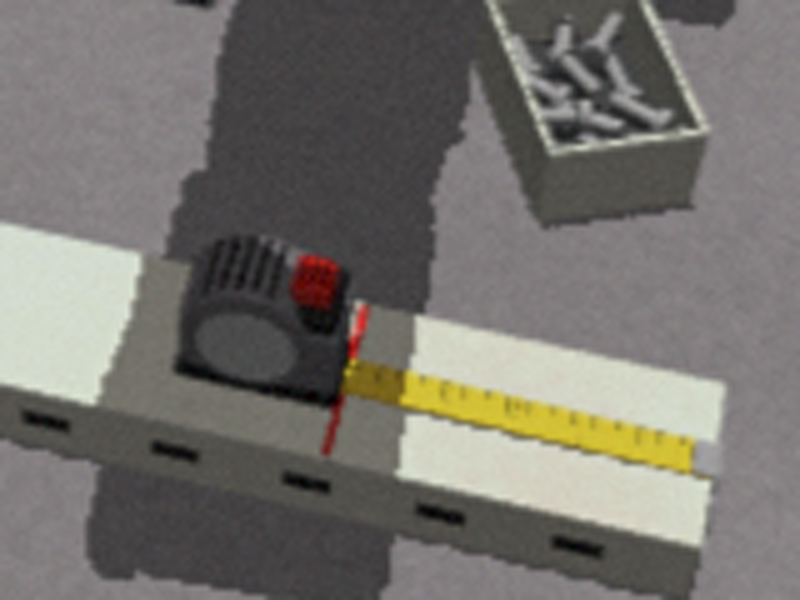

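View pics/s12f.png

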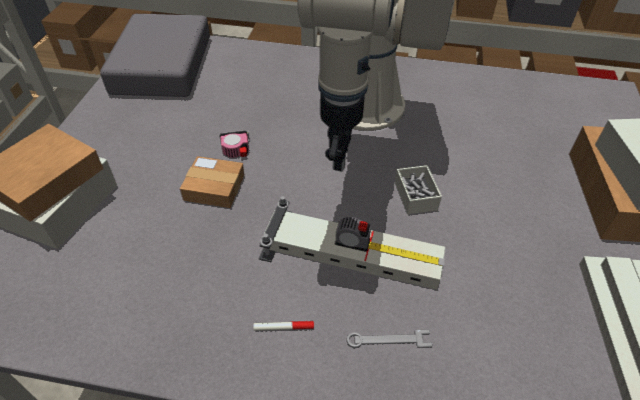

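View pics/t12.png

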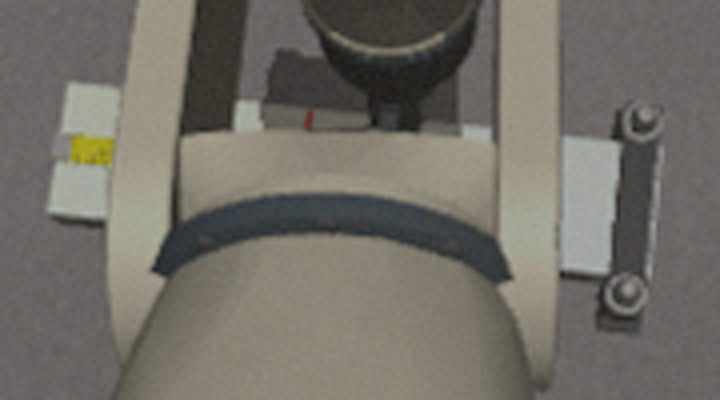

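Emit:
carry_out:
  steps:
    - [[0,0.04,0,0,0],[0,0.08,0,0,0],[0,0.12,0,0,0],[0,0.14,0,0,0],[0,0.14,0,0,0],[0,0.14,0,0,0]]

```text
clock: 16.2
eef_pos: [571.5, 141.4, 430.9]
tcp_rot: [-3.132, -0.001, 1.485]
contact_force: [-1.3, 0.0, 0.2]
opening: -0.003
```

```bash
python3 -c "
from h import *
w=cam('wrist'); cv2.imwrite('pics/w13.png',w[0][:,:,::-1]); crop(w,260,0,400,100,5,'pics/w13c.png')"
```

```text
(no output)
```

View pics/w13.png

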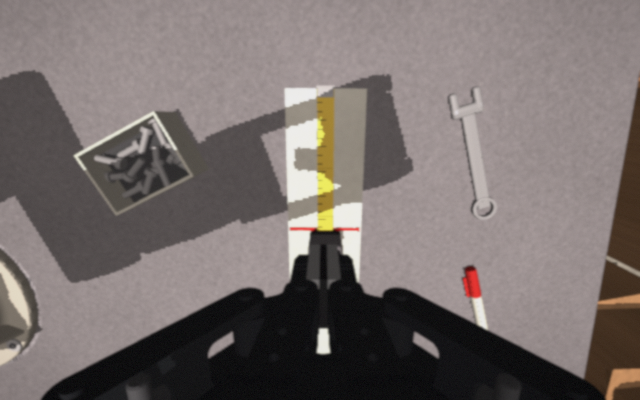

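View pics/w12c.png

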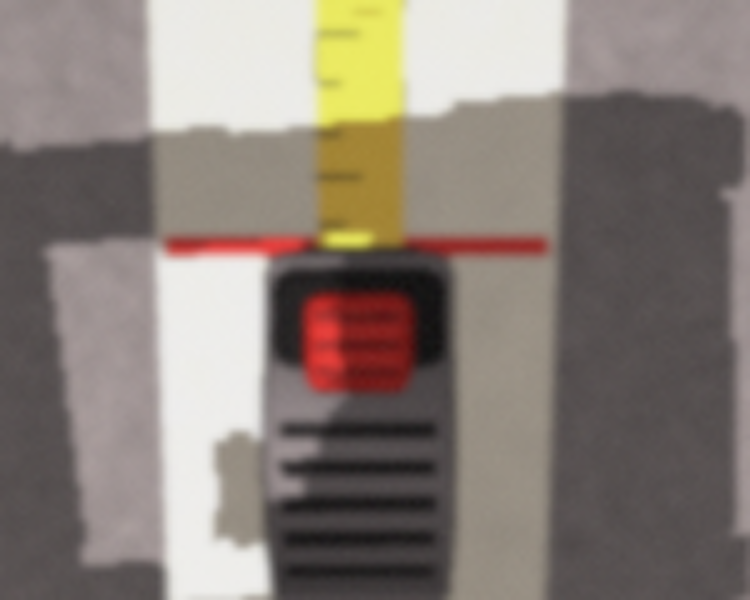

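```bash
python3 -c "
import cv2
im=cv2.imread('pics/w13.png'); cv2.imwrite('pics/w13d.png',cv2.resize(im[75:125,275:375],None,fx=8,fy=8,interpolation=cv2.INTER_CUBIC))"
```

```text
(no output)
```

View pics/w13d.png

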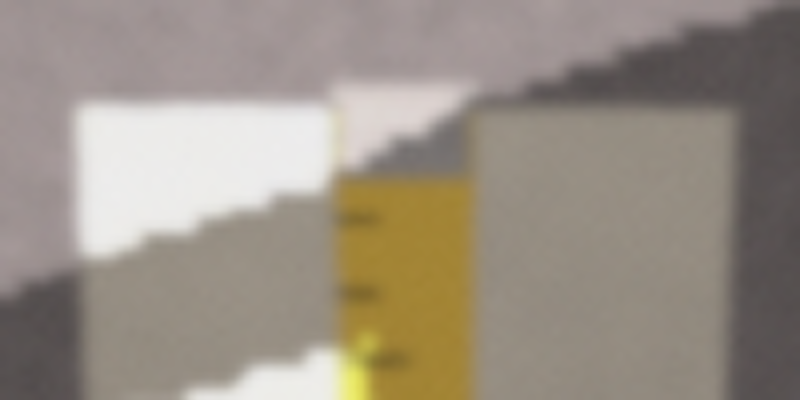

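The hook's outer face (row 78) is about 25 zoomed px past the bar end (row 103). That is about 3 mm, close to the 2.5 mm lip thickness, so the hook is snug. I'm handing the job in.

```bash
python3 -c "
from h import *
print(r.sense()['contact_force'].round(2)); print(workorder.sign_off())"
```

```text
[0.46 0.28 0.72]
the job is handed in; nothing more can be done
None
```

I hooked the tape over the bar's free end and drew the case back about 163 mm to the red line. I then set it down, pressed the lock to its stop and backed the arm clear. The job was handed in at about 16 s, and no verdict was reported.

**Last checks**
- **Case front:** it is on the red line, within about 1 mm of its centre. The spread comes from two readings of the case's front edge: 37.1 mm from the lock and hook positions, and 36 to 37 mm directly from the image. The line itself was at 37.0 mm.
- **Hook:** its outer face shows about 3 mm past the bar end, against a lip 2.5 mm thick, so it sits snug.
- **Lock:** the force rose to 12 N with the fingers no longer moving, at the expected locked height. In the scene view the lock sits about 7 mm lower than before.
- **Alignment:** the tape stands upright and near the middle of the bar. My measurements of the bar's direction disagreed slightly (84.4° to 85.1°), so the in-line error should be under 0.5°.
- **Other things on the bench:** none shows any movement in the pictures.

No check failed.

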